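# Set up the bottle draining stand: leg out, drip tray in

### The job

Get the bottle draining stand ready: swing its folding leg out from across the front, pushing it all the way to its stop, then slide the drip tray into the bay under the deck until it is fully home, its front flush with the stand's front. Leave the leg out, let go of everything, and do not knock or shift the bottles.

Things in the scene. Friction and masses are not known exactly. Their poses are not given: they have to be found in the camera images.
- stand: Grey painted bottle draining stand with a slotted deck, fixed to the table, 175 mm deep (its x) by 165 mm wide (its y), deck top 66 mm high. Origin: centre of its footprint, on the table. Its own -x axis points out of its open front; the front plane is at x = -87.5 mm. The tray bay under the deck has the bare table as its floor.
- bay_mouth (a point): Centre of the bay's mouth in the stand's front plane, 28 mm up; axes as the stand's. The bay is 125 mm wide, 56 mm high and 150 mm deep, closed at the back by a wall. Its side walls flare over the first 27 mm, to 147 mm wide at the mouth.
- tray_home (a point): Where the tray's centre is when the tray is fully home against the back wall, its front flush with the stand's front: x = -12.5 mm, y = 0 in the stand's frame, 20 mm up. Axes as the stand's; the tray's axes are then parallel to them, grip outwards.
- leg (a joint): Angle of the folding leg about its upright hinge, rad. 0: folded flat across the bay's mouth, along the stand's +y. It grows as the free end swings out, away from the front. Stop at 1.66 (leg straight out, clear of the mouth). Starts at 0.2 to 0.55, blocking the mouth. Stiff hinge (0.12 N m), no spring: stays where left. At angle q it points along (-sin q, cos q) in the stand's x, y.
- leg_hinge (a point): Hinge axis of the leg, 32 mm above the table, at x = -97.5 mm, y = -88 mm in the stand's frame.
- leg_tip (a point): Centre of the post at the leg's free end, 205 mm from the hinge axis, 32 mm up. The leg is a dark steel flat bar, 10 mm thick, on edge, from 10 to 54 mm above the table; its post is 19 mm across, 58 mm high, with a rubber foot. Folded, about 35 mm of it stands out past the stand's +y side, where a finger can be put behind it.
- tray_center (a point): Drip tray: open aluminium box, 150 mm long (its x), 120 mm wide (its y), 40 mm high, walls 4 mm, about 0.35 kg, loose and flat on the table. This point is its centre, 20 mm up. Its own -x side is the front and carries the grip; its +x end goes into the bay first.
- tray_grip (a point): Centre of the black upright grip fin on the tray's front, 24 mm above the table, 100 mm from the tray centre along the tray's -x. The fin is 12 mm thick (the tray's y), stands out 44 mm from the front wall, and its top is 44 mm above the table. Axes as the tray's.
- bottle_a_mid (a point): Filled amber bottle standing on the rear half of the deck, 54 mm across, 185 mm high; its centre half-way up. To be left alone.
- bottle_b_mid (a point): A second such bottle beside it on the deck. To be left alone.
- bottle_c_mid (a point): Green bottle, 64 mm across, 210 mm high, standing on the table near the tray, on its side away from the robot; its centre half-way up. To be left alone.

How it is judged (in metres and radians):
On the way, in this order (a step that is already met when the one before it is completed fails the run):
1. the leg is swung out to its stop (value of joint leg above 1.6 rad), for 0.3 s.
2. the tray is fully home in the bay, with the leg still out (value of joint leg above 1.6 rad and x of tray_center in the frame of stand between -0.0185 and -0.0065 m and y of tray_center in the frame of stand between -0.008 and 0.008 m and height (world z) of tray_center below 0.026 m), for 0.2 s.
At the end, for the whole second after the job is handed in: The leg is at its stop (within 0.06 rad), and the tray lies flat on the table in the bay, grip outwards, within 6 mm of fully home lengthwise, 8 mm sideways and 0.07 rad of straight (all of step 2 and angle between the x axis of tray_center and the x axis of stand, either way round below 0.07 rad and x of tray_grip in the frame of stand below -0.09 m); the robot touches nothing.
It fails at once if a bottle is shifted by more than 25 mm or tipped by more than 0.35 rad (distance of any of bottle_a_mid, bottle_b_mid, bottle_c_mid from where it was at the start of the episode above 0.025 m or angle between any of bottle_a_mid, bottle_b_mid, bottle_c_mid's own z axis and vertical above 0.35 rad).
It also fails if it takes over 64 s, if anything falls off the work surface, if the arm or the gripper's body presses on something with over 40 N, if the wrist force passes 120 N, or if a joint passes its speed limit or range.

### The arm

A 6-joint arm with a two-finger parallel gripper is mounted at the origin on the work surface. World frame = base frame: x ahead of the robot, y to its left, z up, the work surface at z = 0. Lengths are in mm, angles in rad, forces in N, time in s.
With the tool pointing down it reaches from about 350 to 975 mm from the base axis. Payload 7.1 kg.
Tool frame: the origin (TCP) lies midway between the tips of the shut fingers; the grasp point (between the pads) lies 19 mm behind it (ctrl.pinch_z is the distance from the TCP to the grasp point, in mm); z points along the fingers, y is the direction in which the jaws open and shut (so a half turn about z gives the same grasp; the last joint's range is limited). The gripper opens to 88 mm and grips with 3 to 60 N. Pads are 20 mm wide; open, the fingers measure 115 mm over their backs; the gripper's body (75 mm by 178 mm) begins 61 mm behind the grasp point.
Start: joints at [-1.22, 0.423, 1.63, -0, 1.089, -0.019], TCP at [225.909, -582.726, 222.675] pointing down, gripper open.
Joint ranges: [-3, 3], [-0.9, 2.11], [0.09, 2.58], [-1.31, 4.45], [0.11, 2.69], [-2.54, 2.54]. Speed limits (rad/s): [2.39, 2.39, 3.01, 3.14, 3.14, 3.14].

### API

Orientations are given as a rotation vector (axis times angle).
In Python, from workcell import ctrl gives the robot as it stands.
- The arm moves only by the tool jog_arm, never from a script. Its arguments are lists of equal length, an entry for each row: "xyz": the shift along the world's x, y, z in mm, a list of three; "yaw": the turn about the world's z in degrees. A call has 1 to 20 rows; each row shifts and turns the pose as measured when the row begins; what a row does not reach is not made up. A row lasts 1/12 s, in which the tool goes at most 41.7 mm and 7.16 degrees, less where a joint would pass 70% of its speed; a pose out of reach is approached as far as the arm can. A call with a gripper value outside its range is refused whole. "gripper" is the closure, from 0 (fully open) to 1 (shut), set as the call begins (left out, the last holds). The fingers move at their own pace and stop on an object; the grip force is fixed at half the most. Time passes only in rows, so rows that do not move let the fingers close. It gives the time, the measured TCP pose, the force and the opening at its end, in the units of the state.
- ctrl.get_obs(): the state, without advancing time (a new reading comes with each control period).
- ctrl.get_image(name): name is "scene" or "top" or "wrist"; returns a dict with "img" (480x640x3 uint8, blue, green, red), "K" (3x3 intrinsics, pixels), "R" (3x3) and "t" (3): a world point X has camera coordinates R X + t. Camera axes: x right, y down, z forward; pixel columns grow to the right and rows downward; lengths in mm; the calibration is good to about 2 mm. The wrist camera is an equidistant fisheye: a pixel r from the principal point sees the ray r / f radians off the axis. A picture is of the moment at which its call begins. There is no depth.
- ctrl.close_job(): hands the job in, once; it reports no verdict.
Trained networks look in a picture, given as the dict that the camera call returned (one of the last four; its "shot" number tells which), for a name from the list of things; names that differ only in an ending like _2 or _b are one class to them, and where a whole thing is asked for, a point or a joint stands for the part that bears it (a point fixed in the world has none). Each returns a list of dicts, best first, with "confidence" (0 to 1); they miss things now and then, are a little off and sometimes report something else, mostly with a low value. They report only what shows in the picture. A call takes as long as a camera call.
- ctrl.find_in(picture, thing): "centre" ([column, row] as shares, 0 to 1, of the picture: columns of its width, rows of its height, amid what is visible of it).
- ctrl.regions_of(picture, thing): "region" (480x640 bool, what is visible of it) and "centre" ([column, row] as shares, 0 to 1, of the picture: columns of its width, rows of its height, amid what is visible of it).
- ctrl.pinpoint(picture, thing): "centre" ([column, row] as shares, 0 to 1, of the picture: columns of its width, rows of its height: a listed point, or the origin of a listed thing).
The state is a dict: "t": time; "qpos": joint angles; "qvel": joint speeds; "joint_torque": joint torques, N m; "ee_pos": TCP position; "orientation": TCP orientation; "ft_force": force on the tool from outside, world axes, zero at the start; "moment": the same for the moment, N m; "width": finger opening in mm.
Only numpy, scipy, OpenCV 4.12 (cv2) and the standard library are available. Lean on these libraries where they do the work, as an engineer would, in place of code of your own. Each camera call takes 0.05 s, during which the arm holds its last target.

## Working session

There is one attempt and no reset: what is moved stays moved. The work goes in short steps, Python scripts to look and compute and a tool call to move; the robot and the scene stay as the last step left them, time stands still between calls to the robot, and variables do not carry over. Pictures are saved under pics/ and viewed, and the job is handed in when it is done.

Besides the shell and the picture viewer there is one more tool, called after "Emit:" as a command line: name --pt "numbers of a row" for each row, then --argument value for the rest. jog_arm: Moves the arm, as the interface text tells. Its arguments: {"type":"object","properties":{"xyz":{"type":"array","items":{"type":"array","items":{"type":"number"}}},"yaw":{"type":"array","items":{"type":"number"}},"gripper":{"type":"number"}},"required":["xyz","yaw"]}

```bash
ls; mkdir -p pics; cat > h.py <<'E'
import numpy as np, cv2
from workcell import ctrl
def proj(p,X):
    c=p['R']@np.asarray(X,float)+p['t']; u=p['K']@c; return u[:2]/u[2]
def onplane(p,px,z):
    K,R,t=p['K'],p['R'],p['t']
    d=R.T@np.linalg.inv(K)@np.array([px[0],px[1],1.]); o=-R.T@t
    return o+d*(z-o[2])/d[2]
def pix(c): return np.array([c[0]*640,c[1]*480])
E
python3 - <<'E'
from h import *
np.set_printoptions(precision=1,suppress=True)
H=dict(bay_mouth=28,tray_home=20,leg_hinge=32,leg_tip=32,tray_center=20,tray_grip=24,bottle_a_mid=66+92.5,bottle_c_mid=105,stand=0)
for n in ['top','scene']:
    p=ctrl.get_image(n); cv2.imwrite(f'pics/{n}0.png',p['img'])
    print(n,-p['R'].T@p['t'])
    for k,z in H.items():
        for r in ctrl.pinpoint(p,k)[:3]:
            print(k,round(r['confidence'],2),pix(r['centre']),onplane(p,pix(r['centre']),z))
print(ctrl.get_obs()['t'])
E
```

```text
pics
top [ 471.6  -24.6 1134.3]
bay_mouth 0.63 [230.4 252.6] [533.3 196.7  28. ]
leg_hinge 0.6 [240.8 215. ] [619.8 172.2  32. ]
leg_hinge 0.2 [407.1 190.4] [ 672.5 -211.7   32. ]
leg_tip 0.77 [248.6 304.6] [414.1 153.6  32. ]
tray_center 0.76 [422.4 273.1] [ 482.5 -244.2   20. ]
tray_grip 0.79 [463.  277.2] [ 472.4 -335.2   24. ]
bottle_a_mid 0.71 [148.5 256.7] [519.2 338.5 158.5]
bottle_c_mid 0.75 [407.3 189.9] [ 660.3 -199.8  105. ]
stand 0.6 [196.7 245.4] [552.7 282.7   0. ]
scene [1262.2 -251.7 1017. ]
bay_mouth 0.96 [407.3 238.4] [535.  192.8  28. ]
bay_mouth 0.62 [462.1 179.7] [398.2 417.1  28. ]
leg_hinge 0.59 [411.5 265.6] [616.4 165.3  32. ]
leg_hinge 0.23 [230.6 272.1] [ 490.4 -233.9   32. ]
leg_tip 0.94 [373.2 206.2] [410.  154.9  32. ]
leg_tip 0.46 [187.5 280.9] [ 481.1 -331.7   32. ]
tray_center 0.67 [230.5 269.5] [ 473.6 -232.2   20. ]
tray_center 0.51 [409.8 237.1] [527.4 203.9  20. ]
tray_center 0.19 [188.4 281.4] [ 473.7 -331.    20. ]
tray_grip 0.92 [186.4 279.8] [ 470.8 -334.2   24. ]
bottle_a_mid 0.55 [464.9 180.4] [516.4 333.9 158.5]
bottle_c_mid 0.79 [259.7 308.3] [ 657.4 -199.8  105. ]
stand 0.92 [442.8 240.2] [550.  285.8   0. ]
stand 0.58 [408.3 233.9] [501.7 214.1   0. ]
1.0
```

View pics/top0.png

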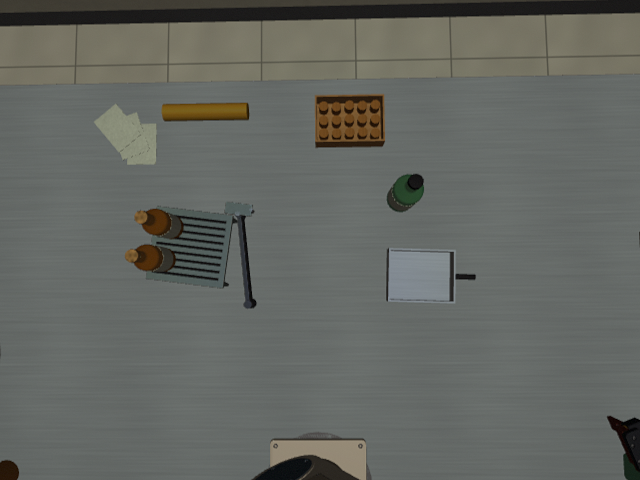

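View pics/scene0.png

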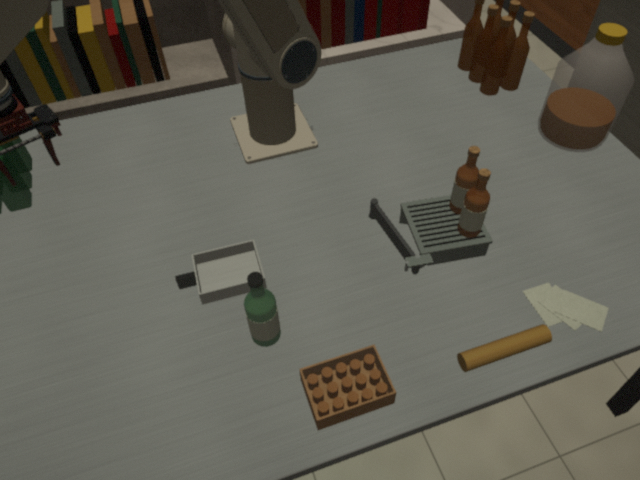

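```bash
python3 - <<'E'
from h import *
p=cv2.imread('pics/top0.png')
a=cv2.resize(p[190:320,110:270],None,fx=5,fy=5,interpolation=cv2.INTER_CUBIC)[:600]
cv2.imwrite('pics/c1.png',cv2.convertScaleAbs(cv2.resize(p[195:315,120:270],(750,600),interpolation=cv2.INTER_CUBIC),alpha=1.8))
cv2.imwrite('pics/c2.png',cv2.convertScaleAbs(cv2.resize(p[225:325,370:495],(750,600),interpolation=cv2.INTER_CUBIC),alpha=1.3))
E
```

```text
(no output)
```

View pics/c1.png

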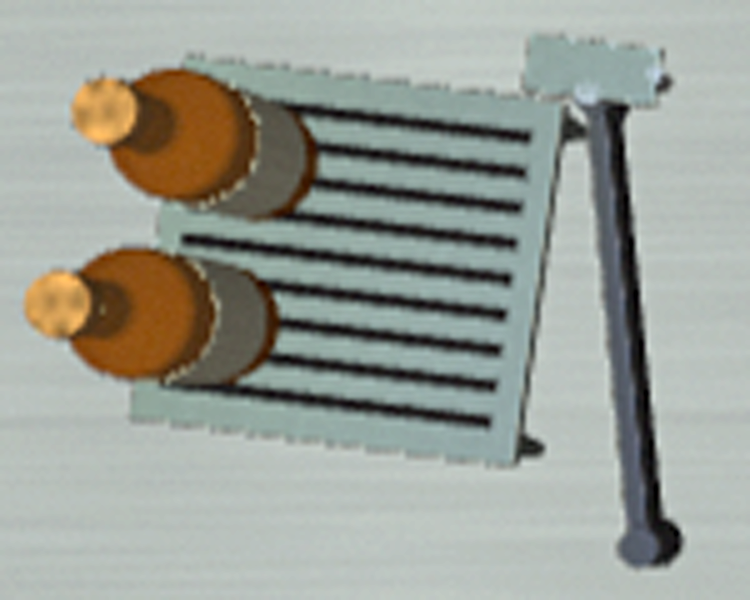

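View pics/c2.png

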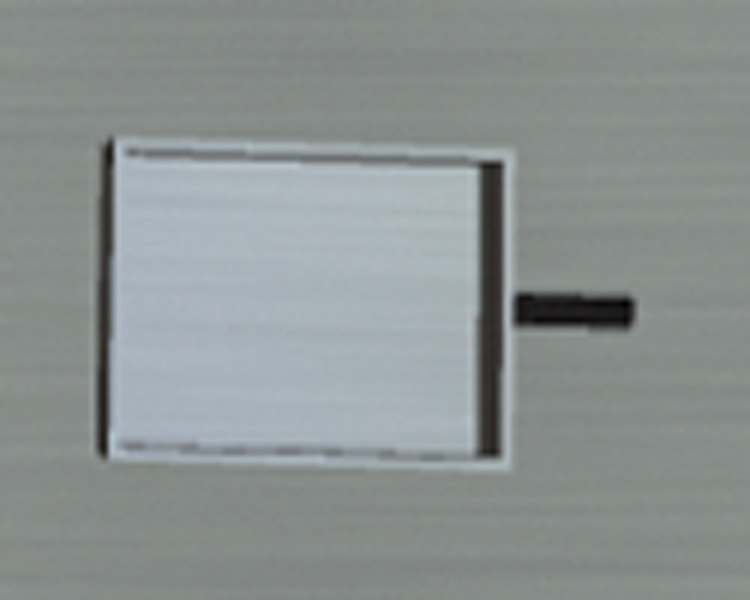

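```bash
cat >> h.py <<'E'
def fit(loc,w):
    loc=np.asarray(loc,float);w=np.asarray(w,float)[:,:2]
    lc,wc=loc.mean(0),w.mean(0)
    a=loc-lc;b=w-wc
    th=np.arctan2((a[:,0]*b[:,1]-a[:,1]*b[:,0]).sum(),(a*b).sum())
    R=np.array([[np.cos(th),-np.sin(th)],[np.sin(th),np.cos(th)]])
    t=wc-R@lc
    return th,t,w-(loc@R.T+t)
E
python3 - <<'E'
from h import *
np.set_printoptions(precision=1,suppress=True)
p=ctrl.get_image('top')
o=np.array([120,195.])
px=[np.array(q)/5+o for q in [(565,105),(517,465),(132,420),(187,57)]]
w=[onplane(p,q,66) for q in px]
th,t,res=fit([(-87.5,-82.5),(-87.5,82.5),(87.5,82.5),(87.5,-82.5)],w)
print('stand',th,t,res.tolist())
R=np.array([[np.cos(th),-np.sin(th)],[np.sin(th),np.cos(th)]])
hinge=t+R@[-97.5,-88]; print('hinge',hinge,'home',t+R@[-12.5,0],'mouth',t+R@[-87.5,0])
tip=onplane(p,np.array([640,543])/5+o,58)[:2]; print('tip',tip)
d=R.T@(tip-hinge); print(d,np.hypot(*d),'q',np.arctan2(-d[0],d[1]))
o=np.array([370,225.])
w=[onplane(p,np.array(q)/6+o,40) for q in [(113,138),(515,148),(512,468),(105,458)]]
th2,t2,res=fit([(75,-60),(-75,-60),(-75,60),(75,60)],w)
print('tray',th2,t2,res.tolist())
g=onplane(p,np.array([633,312])/6+o,44);print('grip end',g,'pred',t2-119*np.array([np.cos(th2),np.sin(th2)]))
print('grip',t2-100*np.array([np.cos(th2),np.sin(th2)]))
for q in (1.66,): print('tip at stop',hinge+R@[-205*np.sin(q),205*np.cos(q)])
b=ctrl.get_obs();print(b['t'],b['ee_pos'],b['orientation'],b['width'])
E
```

```text
stand 1.4408799089357536 [544.2 279.9] [[-1.4958145727018746, 1.2914248339667154], [1.6952161668347117, 0.3799597028002495], [0.26608979652098697, -0.6563271227943801], [-0.46549139065371037, -1.0150574139724995]]
hinge [618.8 171.8] home [542.6 267.5] mouth [532.9 193.1]
tip [417.7 150.7]
[-47.  196.7] 202.25096738074816 q 0.2344910721019095
tray 1.534076601871954 [ 477.2 -238.9] [[-0.2677816796991692, -0.019037465294559297], [0.03612215299790478, -0.6906612061316082], [0.5032213839847941, -0.26816425269475985], [-0.27156185728364335, 0.9778629241208705]]
grip end [ 472.6 -357.4   44. ] pred [ 472.9 -357.8]
grip [ 473.5 -338.8]
tip at stop [610.5 -33. ]
1.05 [ 225.9 -582.7  222.7] [3.1 0.6 0. ] 87.65828370248157
```

```bash
cat >> h.py <<'E'
TH=1.4409; ST=np.array([544.2,279.9]); HG=np.array([618.8,171.8])
def arc(q,r,off):
    a=TH+q+np.pi/2
    return HG+r*np.array([np.cos(a),np.sin(a)])+off*np.array([np.sin(a),-np.cos(a)])
E
python3 - <<'E'
from h import *
np.set_printoptions(precision=1,suppress=True)
print(arc(.2345,190,32))
P=[arc(q,187,16) for q in np.arange(.2345,1.67,.11)]
for a in P: print(a)
E
```

```text
[426.5 183.8]
[431.2 168.2]
[432.7 147.6]
[436.5 127.3]
[442.4 107.6]
[450.6  88.6]
[460.7  70.6]
[472.8  53.9]
[486.6  38.6]
[502.   24.9]
[518.9  12.9]
[536.9   2.9]
[555.9  -5. ]
[575.7 -10.9]
[596.  -14.5]
```

Emit:
jog_arm --pt "20 40 0" --pt "20 40 0" --pt "20 40 0" --pt "20 40 0" --pt "20 40 0" --pt "20 40 0" --pt "20 40 0" --pt "20 40 0" --pt "15 40 0" --pt "10 40 0" --pt "0 40 0" --pt "0 40 0" --pt "0 40 0" --pt "0 40 0" --pt "0 40 0" --pt "0 40 0" --yaw '[0, 0, 0, 0, 0, 0, 0, 0, 0, 0, 0, 0, 0, 0, 0, 0]' --gripper 1

```text
t: 2.38
ee_pos: [400.6, 45.4, 226.0]
orientation: [3.081, 0.554, 0.016]
ft_force: [0.2, 0.7, -0.0]
width: 0.3
```

Emit:
jog_arm --pt "6 36 0" --pt "6 36 0" --pt "6 37 0" --pt "8 36 0" --pt "0 0 -35" --pt "0 0 -35" --pt "0 0 -35" --pt "0 0 -30" --yaw '[0, 0, 0, 0, 0, 0, 0, 0]'

```text
t: 3.05
ee_pos: [432.8, 211.7, 96.5]
orientation: [3.085, 0.575, 0.059]
ft_force: [-0.0, 0.4, -0.6]
width: 0.8
```

```bash
python3 - <<'E'
from h import *
np.set_printoptions(precision=1,suppress=True)
o=ctrl.get_obs();print(o['ee_pos'])
p=ctrl.get_image('wrist');cv2.imwrite('pics/w1.png',p['img'])
p=ctrl.get_image('scene');cv2.imwrite('pics/s1.png',cv2.resize(p['img'][150:330,330:530],None,fx=3,fy=3))
E
```

```text
[432.8 211.7  96.5]
```

View pics/w1.png

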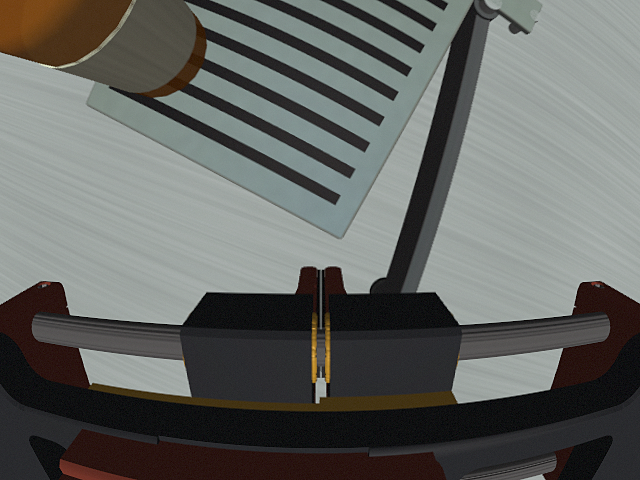

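View pics/s1.png

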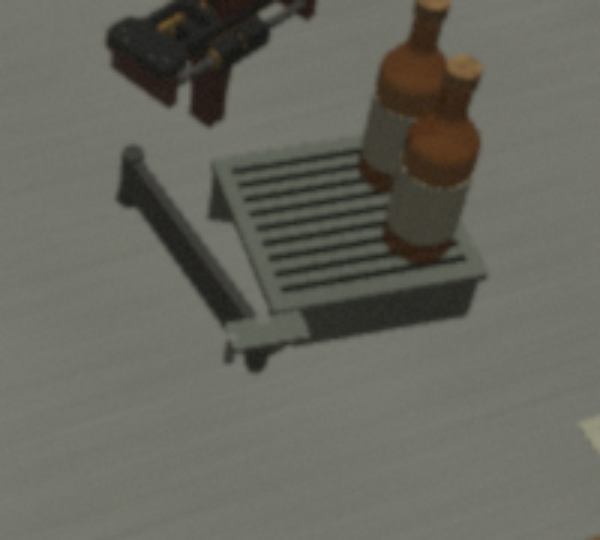

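Emit:
jog_arm --pt "-8 -22 0" --pt "0 0 0" --pt "0 0 0" --yaw '[0, 0, 0]'

```text
t: 3.4
ee_pos: [422.8, 187.8, 96.2]
orientation: [3.083, 0.574, 0.044]
ft_force: [0.6, 0.3, -1.0]
width: 0.2
```

Emit:
jog_arm --pt "0 0 -25" --pt "0 0 -25" --pt "0 0 -20" --pt "0 0 -5" --pt "0 0 0" --yaw '[0, 0, 0, 0, 0]'

```text
t: 3.82
ee_pos: [431.7, 191.4, 28.3]
orientation: [3.087, 0.571, 0.074]
ft_force: [-0.4, 0.1, 0.3]
width: 0.1
```

Emit:
jog_arm --pt "-2 -12 -4" --pt "-2 -12 -4" --pt "1 -12 0" --pt "2 -12 0" --pt "3 -14 0" --pt "3 -14 0" --pt "4 -14 0" --pt "0 0 0" --yaw '[0, 0, 0, 0, 0, 0, 0, 0]'

```text
t: 4.48
ee_pos: [449.6, 98.0, 30.7]
orientation: [-3.085, -0.576, -0.108]
ft_force: [0.1, -0.0, 1.1]
width: 0.3
```

```bash
cat > look.py <<'E'
from h import *
import sys
np.set_printoptions(precision=3,suppress=True)
o=ctrl.get_obs();print(o['t'],o['ee_pos'],o['qpos'],o['ft_force'])
from scipy.spatial.transform import Rotation as Ro
print(Ro.from_rotvec(o['orientation']).as_matrix())
p=ctrl.get_image('top');a=p['img'][190:350,110:350]
cv2.imwrite(f'pics/t{sys.argv[1]}.png',cv2.convertScaleAbs(cv2.resize(a,None,fx=3,fy=3,interpolation=cv2.INTER_CUBIC),alpha=1.6))
E
python3 look.py 2
```

```text
4.4833 [449.58   98.019  30.695] [0.188 0.513 2.133 0.002 0.427 1.388] [ 0.069 -0.019  1.13 ]
[[ 0.93   0.36   0.067]
 [ 0.36  -0.933  0.014]
 [ 0.068  0.011 -0.998]]
```

View pics/t2.png

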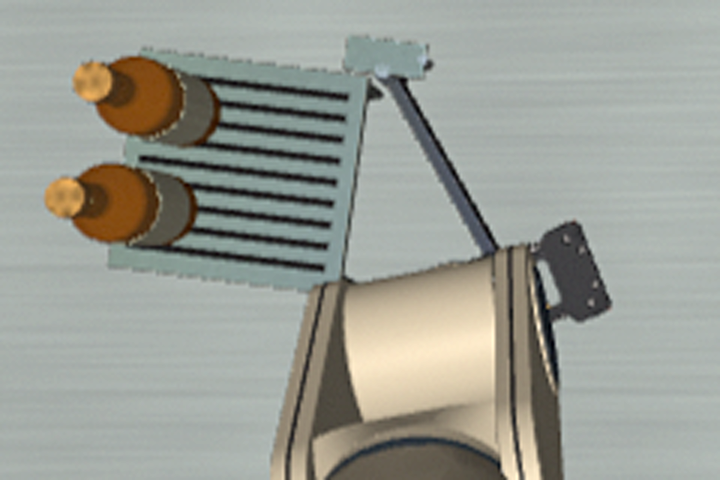

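Emit:
jog_arm --pt "5 -14 -2" --pt "6 -14 -2" --pt "7 -13 -2" --pt "8 -13 0" --pt "9 -12 0" --pt "10 -12 0" --pt "0 0 0" --yaw '[0, 0, 0, 0, 0, 0, 0]'

```text
t: 5.12
ee_pos: [495.7, 20.8, 29.7]
orientation: [-3.084, -0.578, -0.115]
ft_force: [-0.5, -0.1, -0.3]
width: 0.4
```

Emit:
jog_arm --pt "14 -2 0" --pt "14 -4 0" --pt "14 -5 0" --pt "14 -5 0" --pt "0 0 0" --yaw '[0, 0, 0, 0, 0]'

```text
t: 5.53
ee_pos: [548.2, 8.0, 31.1]
orientation: [-3.083, -0.578, -0.106]
ft_force: [-0.4, 0.3, 0.6]
width: 0.4
```

```bash
python3 look.py 3
```

```text
5.5333 [548.16    7.964  31.126] [-0.017  0.587  1.941  0.032  0.548  1.157] [-0.444  0.322  0.633]
[[ 0.93   0.362  0.066]
 [ 0.362 -0.932  0.016]
 [ 0.067  0.009 -0.998]]
```

View pics/t3.png

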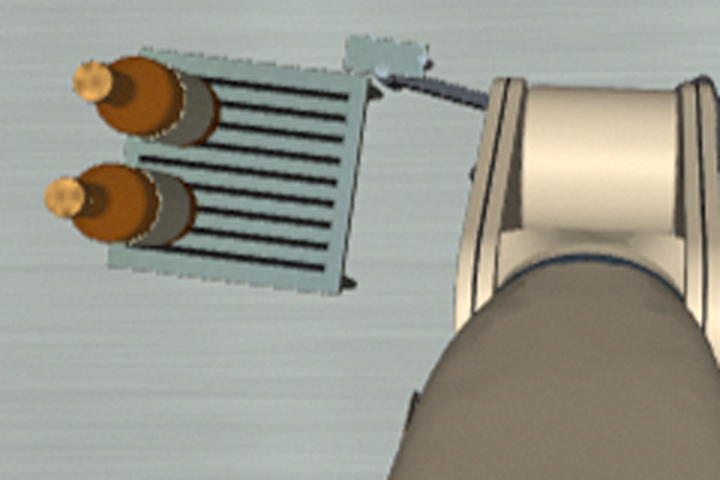

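Emit:
jog_arm --pt "12 -1 0" --pt "12 0 0" --pt "10 0 0" --pt "6 0 0" --pt "4 0 0" --pt "0 0 0" --yaw '[0, 0, 0, 0, 0, 0]'

```text
t: 6.08
ee_pos: [586.0, 10.9, 30.4]
orientation: [-3.08, -0.582, -0.091]
ft_force: [-0.8, -0.9, 0.3]
width: 0.7
```

Emit:
jog_arm --pt "4 -2 0" --pt "4 -2 0" --pt "4 -1 0" --pt "0 0 0" --yaw '[0, 0, 0, 0]'

```text
t: 6.42
ee_pos: [593.7, 6.5, 29.3]
orientation: [-3.078, -0.581, -0.075]
ft_force: [0.3, -0.1, -0.7]
width: 0.6
```

Emit:
jog_arm --pt "4 0 0" --pt "4 0 0" --pt "0 0 0" --yaw '[0, 0, 0]'

```text
t: 6.67
ee_pos: [593.3, 6.3, 27.7]
orientation: [-3.074, -0.579, -0.047]
ft_force: [0.5, 0.3, 0.1]
width: 0.3
```

Emit:
jog_arm --pt "8 0 0" --pt "8 0 0" --pt "8 0 0" --pt "8 0 0" --yaw '[0, 0, 0, 0]'

```text
t: 7.0
ee_pos: [593.3, 6.7, 23.1]
orientation: [-3.06, -0.575, 0.058]
ft_force: [-26.2, 0.6, 20.3]
width: 0.6
```

Emit:
jog_arm --pt "-10 0 0" --pt "-20 0 0" --pt "-20 0 15" --pt "-15 0 30" --pt "-10 -10 35" --pt "0 -20 30" --pt "0 -20 20" --pt "0 -20 0" --pt "0 0 0" --yaw '[0, 0, 0, 0, 0, 0, 0, 0, 0]' --gripper 0.3

```text
t: 7.75
ee_pos: [518.2, -67.0, 158.4]
orientation: [-3.063, -0.578, 0.053]
ft_force: [-0.2, 0.5, 0.5]
width: 57.1
```

```bash
python3 look.py 4
```

```text
7.75 [518.221 -66.953 158.408] [-0.158  0.38   1.878  0.014  0.924  1.031] [-0.218  0.486  0.541]
[[ 0.931  0.364 -0.038]
 [ 0.365 -0.931  0.017]
 [-0.029 -0.03  -0.999]]
```

View pics/t4.png

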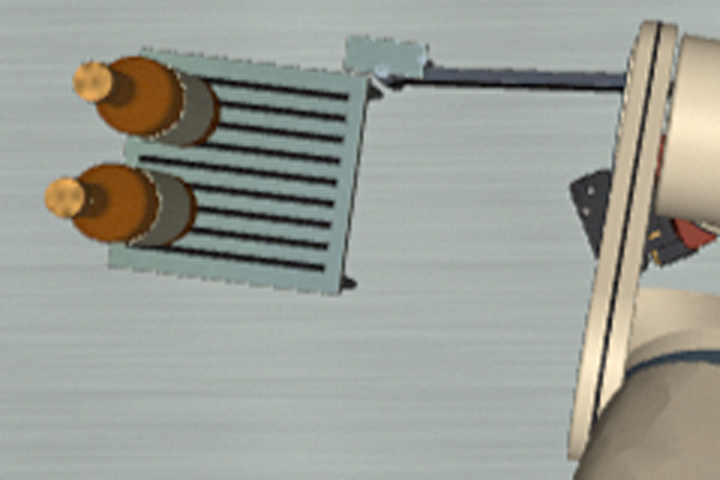

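Emit:
jog_arm --pt "-4 -27 0" --pt "-4 -27 0" --pt "-4 -27 0" --pt "-4 -27 0" --pt "-4 -27 0" --pt "-5 -27 0" --pt "-5 -27 0" --pt "-5 -27 0" --pt "-5 -27 0" --pt "-5 -25 0" --pt "0 0 0" --yaw '[6.5, 6.5, 6.5, 6.5, 6.5, 6.5, 6.5, 6.5, 6.5, 6.5, 0]'

```text
t: 8.72
ee_pos: [476.8, -337.4, 152.1]
orientation: [-2.218, -2.215, 0.064]
ft_force: [0.1, 1.3, 0.6]
width: 61.3
```

```bash
python3 - <<'E'
from h import *
from scipy.spatial.transform import Rotation as Ro
np.set_printoptions(precision=3,suppress=True)
o=ctrl.get_obs();print(o['t'],o['ee_pos'],o['qpos'],o['width'])
M=Ro.from_rotvec(o['orientation']).as_matrix();print(M,np.degrees(np.arctan2(M[1,1],M[0,1])))
p=ctrl.get_image('wrist');cv2.imwrite('pics/w2.png',p['img'])
p=ctrl.get_image('top');cv2.imwrite('pics/t5.png',p['img'])
tip=onplane(p,pix(ctrl.pinpoint(p,'leg_tip')[0]['centre']),32);print(tip,arc(1.66,205,0),arc(1.6,205,0))
E
```

```text
8.7167 [ 476.822 -337.415  152.135] [-0.616  0.459  1.763 -0.048  0.933 -0.585] 61.2890844502742
[[ 0.001  0.999 -0.033]
 [ 1.    -0.002 -0.024]
 [-0.024 -0.033 -0.999]] -0.10336459308309044
[615.443 -30.821  32.   ] [610.46 -33.03] [598.193 -32.162]
```

View pics/w2.png

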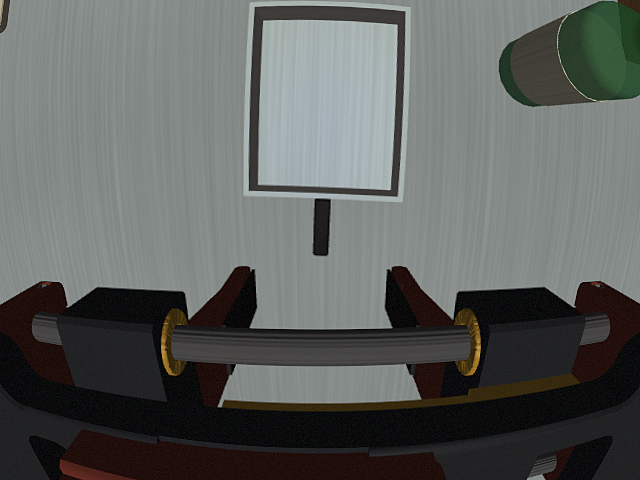

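View pics/t5.png

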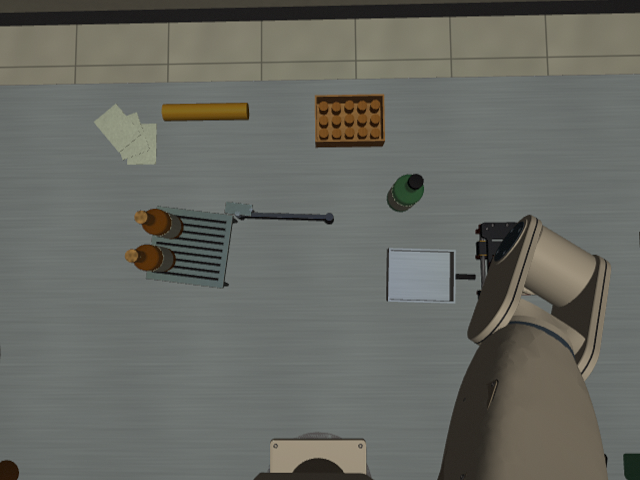

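Emit:
jog_arm --pt "-2 0 -15" --pt "-2 0 -15" --pt "0 0 -15" --pt "0 0 -15" --pt "0 0 -15" --pt "0 0 -10" --pt "0 0 0" --yaw '[-1, -1, 0, 0, 0, 0, 0]'

```text
t: 9.45
ee_pos: [477.1, -322.4, 63.7]
orientation: [-2.269, -2.158, 0.059]
ft_force: [-0.6, 0.2, 0.0]
width: 61.3
```

Emit:
jog_arm --pt "-2 -8 -8" --pt "-2 -8 -8" --pt "0 -2 -8" --pt "0 -2 -8" --pt "0 0 0" --pt "0 0 0" --yaw '[0, 0, 0, 0, 0, 0]'

```text
t: 9.95
ee_pos: [474.5, -343.6, 29.9]
orientation: [-2.271, -2.159, 0.058]
ft_force: [0.5, 0.1, -0.1]
width: 62.0
```

Emit:
jog_arm --pt "0 2 -7" --pt "0 2 -6" --pt "0 0 -4" --pt "0 0 0" --yaw '[0, 0, 0, 0]'

```text
t: 10.28
ee_pos: [474.7, -339.7, 11.9]
orientation: [-2.273, -2.159, 0.058]
ft_force: [-0.2, 0.5, 0.5]
width: 61.4
```

```bash
python3 - <<'E'
from h import *
from scipy.spatial.transform import Rotation as Ro
np.set_printoptions(precision=3,suppress=True)
o=ctrl.get_obs();print(o['t'],o['ee_pos'],o['qpos'],o['width'])
M=Ro.from_rotvec(o['orientation']).as_matrix();print(M,np.degrees(np.arctan2(M[1,1],M[0,1])))
p=ctrl.get_image('wrist');cv2.imwrite('pics/w3.png',p['img'])
E
```

```text
10.2833 [ 474.694 -339.663   11.917] [-0.623  0.675  1.807 -0.056  0.674 -0.527] 61.412970873284834
[[ 0.051  0.998 -0.031]
 [ 0.998 -0.052 -0.021]
 [-0.022 -0.03  -0.999]] -2.970886477247719
```

View pics/w3.png

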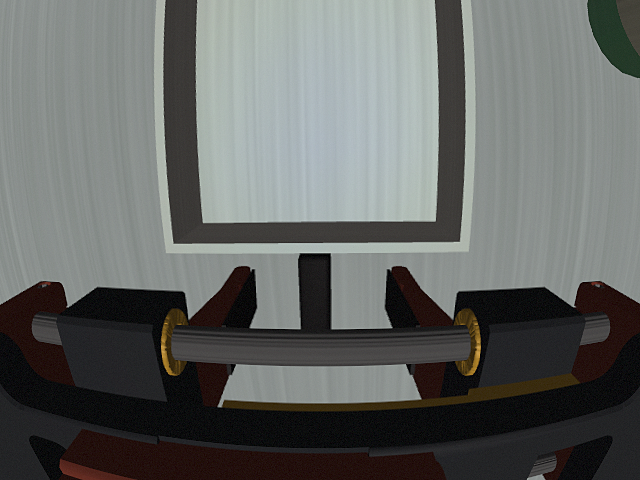

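Emit:
jog_arm --pt "0 0 0" --pt "0 0 0" --pt "0 0 0" --pt "0 0 0" --pt "0 0 0" --pt "0 0 0" --pt "0 0 0" --pt "0 0 0" --yaw '[0, 0, 0, 0, 0, 0, 0, 0]' --gripper 1

```text
t: 11.0
ee_pos: [475.5, -339.9, 13.3]
orientation: [-2.273, -2.16, 0.057]
ft_force: [-3.2, 2.5, 7.3]
width: 12.5
```

Emit:
jog_arm --pt "1 10 0" --pt "2 18 0" --pt "2 20 0" --pt "2 20 0" --pt "2 20 0" --pt "2 20 0" --pt "2 15 0" --pt "0 0 0" --yaw '[0, -1, -1, -1, -1, -0.4, 0, 0]'

```text
t: 11.67
ee_pos: [490.5, -215.5, 14.8]
orientation: [2.366, 2.062, -0.055]
ft_force: [-0.0, 1.4, -1.3]
width: 12.0
```

Emit:
jog_arm --pt "1 14 0" --pt "2 20 0" --pt "2 22 0" --pt "2 22 0" --pt "2 22 0" --pt "2 22 0" --pt "1 22 0" --pt "1 20 0" --pt "1 10 0" --pt "0 0 0" --yaw '[0, 0, 0.4, 0, 0, 0, 0, 0, 0, 0]'

```text
t: 12.5
ee_pos: [507.5, -39.3, 15.0]
orientation: [2.356, 2.064, -0.052]
ft_force: [0.9, 1.1, -2.3]
width: 11.9
```

```bash
python3 - <<'E'
from h import *
from scipy.spatial.transform import Rotation as Ro
np.set_printoptions(precision=3,suppress=True)
o=ctrl.get_obs();print(o['t'],o['ee_pos'],o['ft_force'],o['width'])
M=Ro.from_rotvec(o['orientation']).as_matrix();print(M,np.degrees(np.arctan2(M[1,1],M[0,1])))
p=ctrl.get_image('top')
cv2.imwrite('pics/t6.png',cv2.convertScaleAbs(cv2.resize(p['img'][195:315,190:340],(750,600),interpolation=cv2.INTER_CUBIC),alpha=1.5))
p=ctrl.get_image('wrist');cv2.imwrite('pics/w4.png',p['img'])
E
```

```text
12.5 [507.458 -39.254  15.029] [ 0.89   1.137 -2.342] 11.934167479515176
[[ 0.131  0.991 -0.019]
 [ 0.991 -0.132 -0.029]
 [-0.031 -0.015 -0.999]] -7.571068292025987
```

View pics/t6.png

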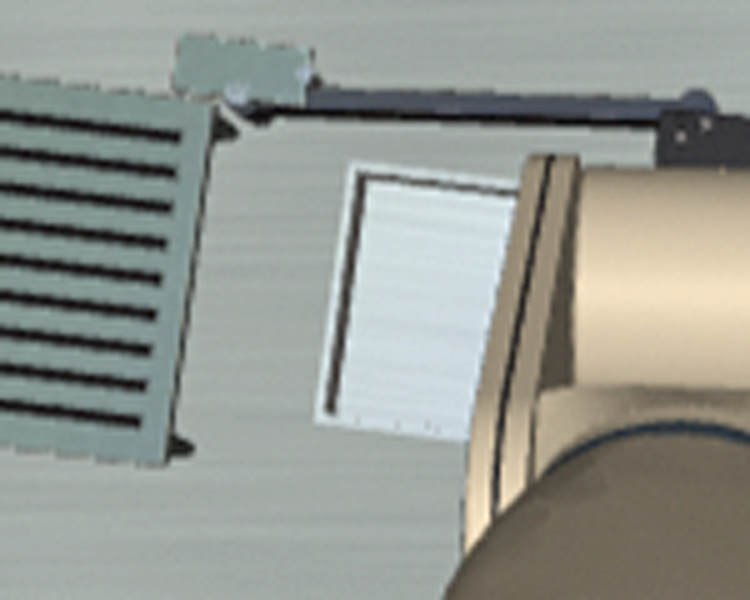

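View pics/w4.png

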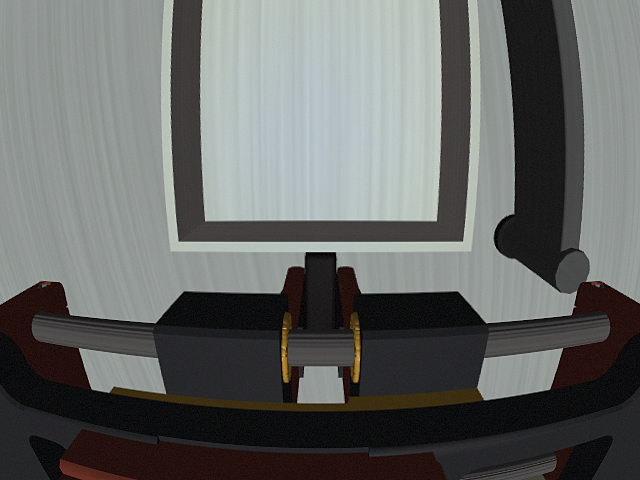

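```bash
python3 - <<'E'
from h import *
np.set_printoptions(precision=2,suppress=True)
p=ctrl.get_image('top');R=np.array([[np.cos(TH),-np.sin(TH)],[np.sin(TH),np.cos(TH)]])
for q,z in [((350,162),40),((316,424),40),((213,107),66),((165,464),66)]:
    w=onplane(p,np.array(q)/5+[190,195],z)[:2]; print(w,R.T@(w-ST))
tcp=ctrl.get_obs()['ee_pos'][:2]; print('tcp',R.T@(tcp-ST), ST+R@[-112.5,0])
E
```

```text
[589.67 126.59] [-146.13  -64.94]
[470.32 141.94] [-146.37   55.39]
[612.3  184.61] [-85.67 -79.87]
[453.22 205.07] [-85.99  80.52]
tcp [-323.02   -4.83] [529.63 168.35]
```

Emit:
jog_arm --pt "-2 8 0" --pt "-2 12 0" --pt "2 14 0" --pt "2 14 0" --pt "2 14 0" --pt "2 14 0" --pt "0 0 0" --yaw '[0, 0, 0, 0, 0, 0, 0]'

```text
t: 13.23
ee_pos: [509.8, 35.1, 15.2]
orientation: [2.369, 2.049, -0.053]
ft_force: [0.8, 0.2, -2.8]
width: 11.9
```

```bash
cat > chk.py <<'E'
from h import *
import sys
from scipy.spatial.transform import Rotation as Ro
np.set_printoptions(precision=2,suppress=True)
R=np.array([[np.cos(TH),-np.sin(TH)],[np.sin(TH),np.cos(TH)]])
o=ctrl.get_obs();M=Ro.from_rotvec(o['orientation']).as_matrix()
print(o['t'],o['ee_pos'],o['ft_force'],o['width'],'jaw',np.degrees(np.arctan2(M[1,1],M[0,1])),'tilt',M[:,2])
print('tcp in stand',R.T@(o['ee_pos'][:2]-ST))
p=ctrl.get_image('top')
cv2.imwrite(f'pics/t{sys.argv[1]}.png',cv2.convertScaleAbs(cv2.resize(p['img'][195:315,190:340],(750,600),interpolation=cv2.INTER_CUBIC),alpha=1.5))
E
python3 chk.py 7
```

```text
13.2333 [509.81  35.1   15.18] [ 0.83  0.19 -2.82] 11.857363621691801 jaw -8.307713354173602 tilt [-0.02 -0.03 -1.  ]
tcp in stand [-247.2     2.39]
```

View pics/t7.png

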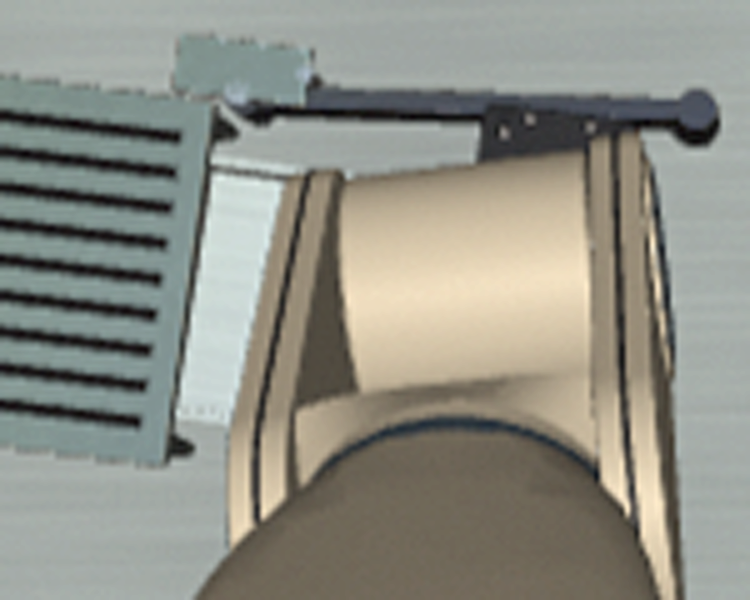

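Emit:
jog_arm --pt "2 6 0" --pt "2 8 0" --pt "2 10 0" --pt "1 10 0" --pt "1 10 0" --pt "1 8 0" --pt "0 0 0" --yaw '[0.4, 0.4, 0, 0, 0, 0, 0]'

```text
t: 13.87
ee_pos: [518.7, 89.2, 15.3]
orientation: [2.356, 2.063, -0.055]
ft_force: [-0.7, 0.2, -0.5]
width: 12.2
```

```bash
python3 chk.py 8
```

```text
13.8667 [518.67  89.24  15.25] [-0.73  0.21 -0.47] 12.18819479934425 jaw -7.600106439796762 tilt [-0.02 -0.03 -1.  ]
tcp in stand [-192.36    0.62]
```

View pics/t8.png

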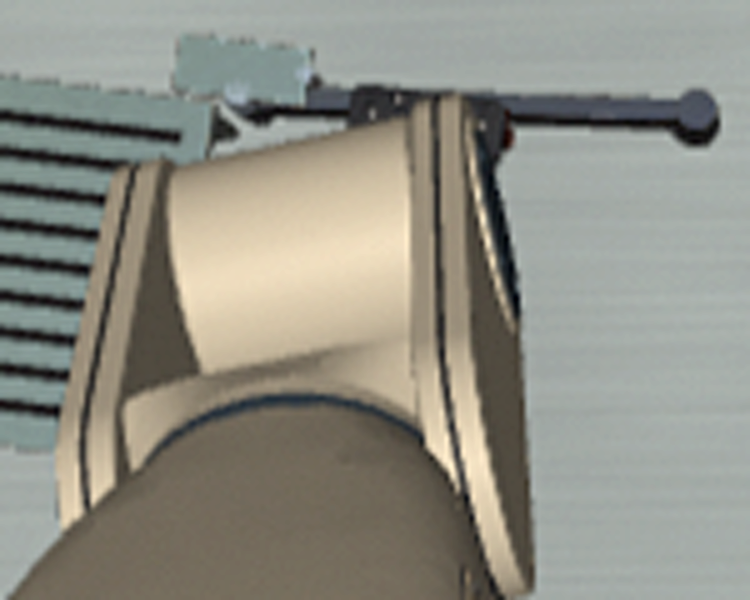

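Emit:
jog_arm --pt "1 8 0" --pt "1 10 0" --pt "1 10 0" --pt "1 7 0" --pt "0 0 0" --yaw '[0, 0, 0, 0, 0]'

```text
t: 14.33
ee_pos: [522.7, 127.0, 15.3]
orientation: [2.357, 2.063, -0.056]
ft_force: [0.3, -0.7, -0.8]
width: 12.0
```

```bash
python3 chk.py 9; python3 - <<'E'
from h import *
p=ctrl.get_image('scene');cv2.imwrite('pics/s2.png',cv2.convertScaleAbs(cv2.resize(p['img'][70:310,300:620],None,fx=2.3,fy=2.3,interpolation=cv2.INTER_CUBIC),alpha=1.6))
p=ctrl.get_image('wrist');cv2.imwrite('pics/w5.png',p['img'])
E
```

```text
14.3333 [522.72 126.97  15.26] [ 0.32 -0.75 -0.8 ] 12.020828994880146 jaw -7.640221736102794 tilt [-0.02 -0.03 -1.  ]
tcp in stand [-154.43    1.49]
```

View pics/s2.png

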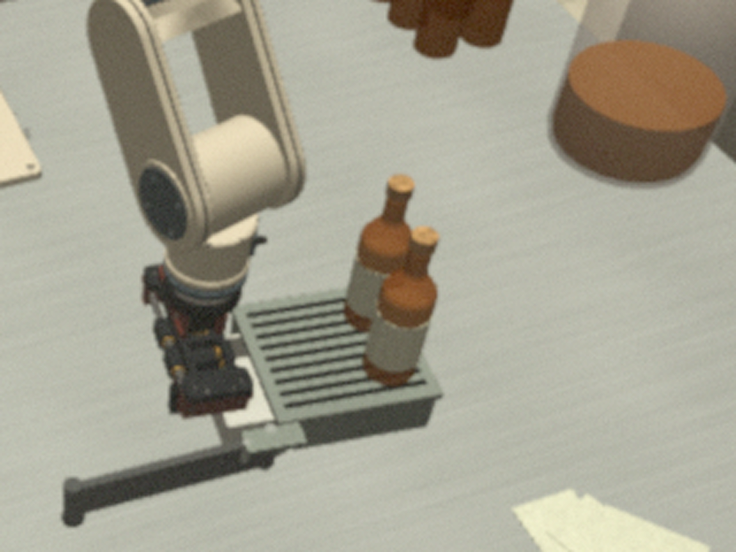

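View pics/w5.png

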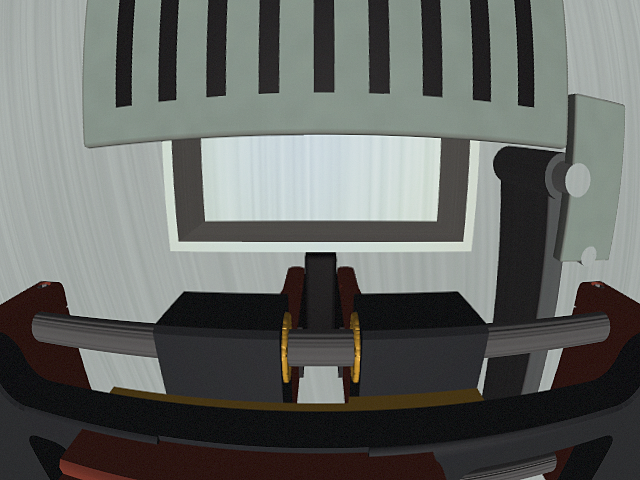

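Emit:
jog_arm --pt "2 8 0" --pt "2 8 0" --pt "1 8 0" --pt "1 6 0" --pt "0 0 0" --yaw '[0, 0, 0, 0, 0]'

```text
t: 14.9
ee_pos: [528.7, 157.4, 15.3]
orientation: [2.36, 2.06, -0.058]
ft_force: [0.8, 0.1, -1.2]
width: 11.9
```

Emit:
jog_arm --pt "0 4 0" --pt "0 4 0" --pt "0 0 0" --yaw '[0, 0, 0]'

```text
t: 15.15
ee_pos: [528.8, 166.7, 15.2]
orientation: [2.36, 2.06, -0.058]
ft_force: [0.1, -0.1, -0.1]
width: 12.0
```

Emit:
jog_arm --pt "0 3 0" --pt "0 3 0" --yaw '[0, 0]'

```text
t: 15.32
ee_pos: [528.7, 170.3, 15.1]
orientation: [2.355, 2.061, -0.062]
ft_force: [5.1, -24.3, -0.6]
width: 11.9
```

```bash
python3 chk.py 10; python3 - <<'E'
from h import *
p=ctrl.get_image('wrist');cv2.imwrite('pics/w6.png',p['img'])
E
```

```text
15.3167 [528.74 170.31  15.05] [  5.09 -24.27  -0.63] 11.874378301831957 jaw -7.652804499949528 tilt [-0.02 -0.03 -1.  ]
tcp in stand [-110.67    1.13]
```

View pics/w6.png

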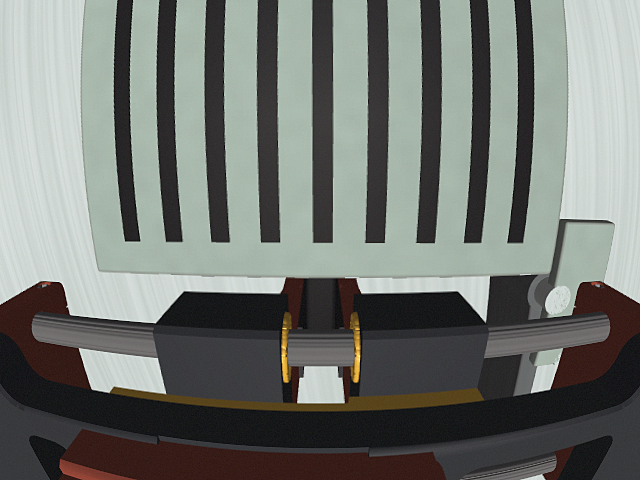

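Emit:
jog_arm --pt "0 0 0" --pt "0 0 0" --pt "0 0 0" --pt "0 0 0" --pt "0 0 0" --pt "0 0 0" --yaw '[0, 0, 0, 0, 0, 0]' --gripper 0.5

```text
t: 15.92
ee_pos: [528.5, 170.2, 14.9]
orientation: [2.358, 2.06, -0.063]
ft_force: [0.1, 0.0, 1.0]
width: 43.6
```

Emit:
jog_arm --pt "0 -5 0" --pt "-1 -5 8" --pt "-1 -5 12" --pt "-1 -5 20" --pt "0 -8 25" --pt "0 -15 30" --pt "0 -20 30" --pt "0 -30 0" --pt "0 -35 0" --pt "0 -35 0" --pt "0 -35 0" --pt "0 -35 0" --pt "0 -35 0" --pt "0 0 0" --yaw '[0, 0, 0, 0, 0, 0, 0, 0, 0, 0, 0, 0, 0, 0]'

```text
t: 17.08
ee_pos: [522.7, -113.4, 160.3]
orientation: [2.345, 2.058, -0.051]
ft_force: [0.6, -0.0, 0.4]
width: 44.0
```

```bash
python3 chk.py 11; python3 - <<'E'
from h import *
np.set_printoptions(precision=1,suppress=True)
R=np.array([[np.cos(TH),-np.sin(TH)],[np.sin(TH),np.cos(TH)]])
H=dict(leg_tip=32,tray_grip=24,tray_center=20,bottle_a_mid=158.5,bottle_c_mid=105)
for n in ['top','scene']:
    p=ctrl.get_image(n)
    for k,z in H.items():
        for r in ctrl.pinpoint(p,k)[:2]:
            w=onplane(p,pix(r['centre']),z); print(n,k,round(r['confidence'],2),w,R.T@(w[:2]-ST))
    if n=='scene': cv2.imwrite('pics/s3.png',cv2.convertScaleAbs(cv2.resize(p['img'][150:310,330:530],None,fx=3.7,fy=3.7,interpolation=cv2.INTER_CUBIC),alpha=1.8))
E
```

```text
17.0833 [ 522.71 -113.41  160.33] [ 0.6  -0.02  0.4 ] 44.048879885084965 jaw -7.448707282978636 tilt [-0.01 -0.04 -1.  ]
tcp in stand [-392.78  -29.64]
top leg_tip 0.9 [609.  -29.1  32. ] [-298.  -104.3]
top tray_grip 0.88 [525.9 177.6  24. ] [-103.8    4.9]
top tray_grip 0.16 [546.3 278.   24. ] [-1.6 -2.4]
top bottle_a_mid 0.67 [514.  333.  158.5] [48.8 36.8]
top bottle_c_mid 0.92 [ 663.  -194.8  105. ] [-455.3 -179.3]
scene leg_tip 0.74 [599.7 -30.8  32. ] [-300.9  -95.3]
scene tray_grip 0.65 [528.4 173.5  24. ] [-107.5    1.9]
scene bottle_a_mid 0.72 [507.5 327.1 158.5] [42.  42.5]
scene bottle_c_mid 0.76 [ 660.8 -201.   105. ] [-461.7 -177.9]
```

View pics/t11.png

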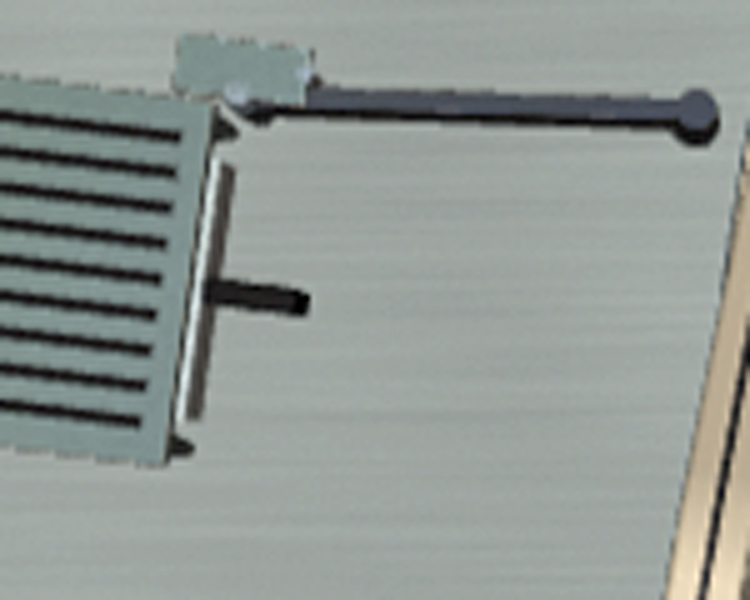

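View pics/s3.png

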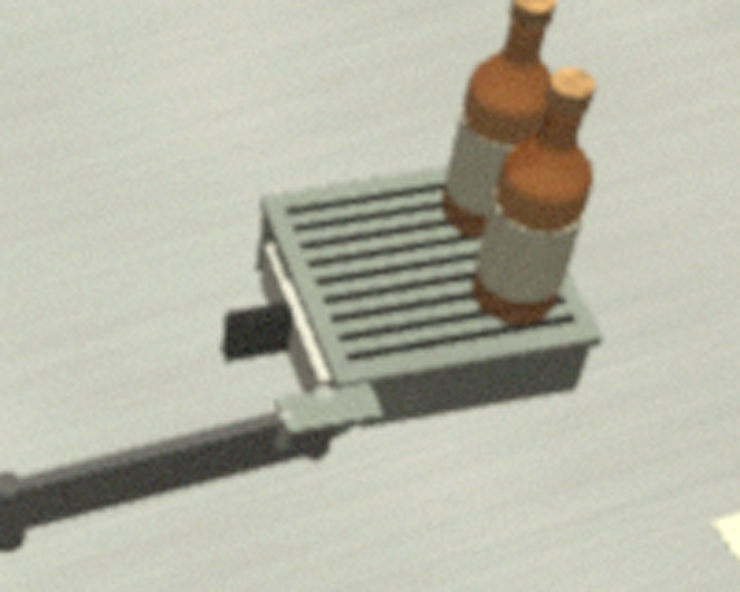

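```bash
python3 - <<'E'
from h import *
np.set_printoptions(precision=1,suppress=True)
R=np.array([[np.cos(TH),-np.sin(TH)],[np.sin(TH),np.cos(TH)]])
p=ctrl.get_image('top')
im=cv2.imread('pics/t11.png');cv2.imwrite('pics/t12.png',cv2.resize(im[90:480,130:350],None,fx=2,fy=1.5,interpolation=cv2.INTER_CUBIC))
for nm,q,z in [('rim',(223,163),40),('rim',(190,420),40),('base',(235,167),0),('base',(202,419),0),('finend',(308,301),44),('deck',(215,107),66),('deck',(167,464),66)]:
    w=onplane(p,np.array(q)/5+[190,195],z)[:2]; print(nm,R.T@(w-ST))
s=ctrl.get_image('scene')
for x,y,z in [(-87.5,-60,40),(-87.5,60,40),(-131.5,0,44),(-87.5,-82.5,66),(-87.5,82.5,66)]:
    w=np.r_[ST+R@[x,y],z]; print(x,y,z,(proj(p,w)-[190,195])*5,(proj(s,w)-[330,150])*3.7)
E
```

```text
rim [-88.2 -57.5]
rim [-89.1  60.6]
base [-86.  -59.6]
base [-86.6  60.5]
finend [-136.     0.6]
deck [-86.6 -80. ]
deck [-86.9  80.4]
-87.5 -60 40 [222.1 157.5] [315.5 383. ]
-87.5 60 40 [186.7 418.3] [260.  246.7]
-131.5 0 44 [298.3 298.5] [222.5 320.1]
-87.5 -82.5 66 [217.8 101.7] [331.5 384.5]
-87.5 82.5 66 [167.8 468.9] [253.5 196.3]
```

View pics/t12.png

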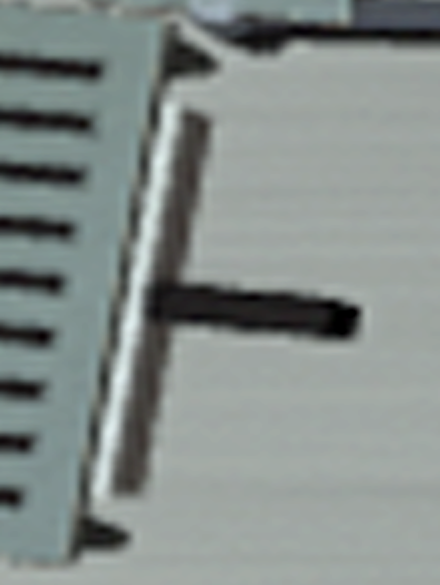

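```bash
python3 - <<'E'
from h import *
np.set_printoptions(precision=1,suppress=True)
p=ctrl.get_image('top');s=ctrl.get_image('scene')
for q in (1.56,1.6,1.66): 
    w=np.r_[arc(q,205,0),58]; print(q,(proj(p,w)-[190,195])*5,(proj(s,w)-[300,200])*6)
cv2.imwrite('pics/s4.png',cv2.convertScaleAbs(cv2.resize(s['img'][200:300,300:430],None,fx=6,fy=6,interpolation=cv2.INTER_CUBIC),alpha=1.8))
E
```

```text
1.56 [695.1 153.2] [166.1 442.7]
1.6 [697.2 135.1] [170.8 460.1]
1.66 [698.8 108. ] [179.7 486.1]
```

View pics/s4.png

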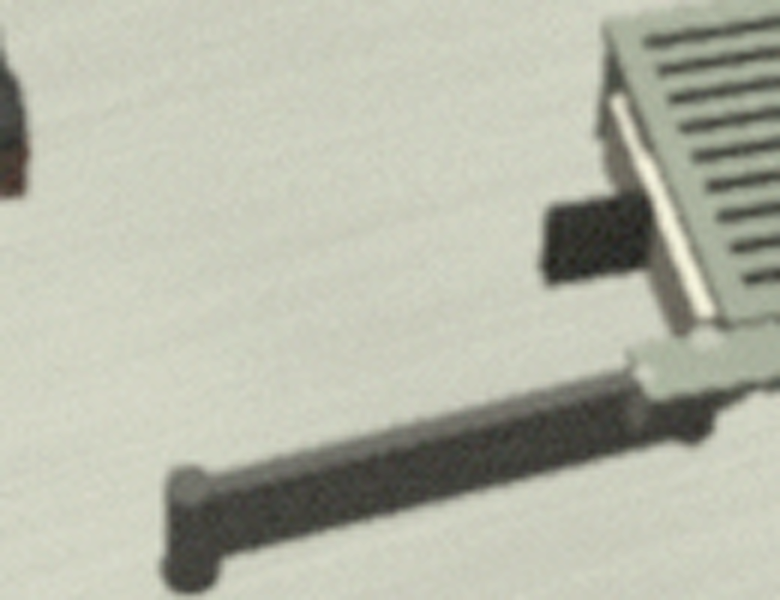

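```bash
python3 -c "
from workcell import ctrl
print(ctrl.close_job())"
```

```text
the job is handed in; nothing more can be done
None
```

The leg is out at its stop, the tray is home in the bay and released, and the job is handed in. The last arm move ended at about 17 s of the 64 s allowed, and no verdict was reported.

- **Leg:** I swung it out with the shut fingers until it stopped, pushing at about 26 N. In the last pictures its post lies where a 1.65–1.66 rad angle puts it, in both the top and scene cameras. The pinpoint network read it as about 1.65 rad from the top view and 1.61 rad from the scene view. I trusted the post's position in the pictures over the scene reading.
- **Tray:** I gripped the fin and slid the tray in until it met the back wall, with about 24 N on the wrist. After release, the top picture puts its front about 1 mm from flush and 1–2 mm off sideways, and straight to within 0.01 rad. The network's grip point from the top view was about 9 mm too far in and 5 mm sideways. I put that down to its inaccuracy, since the tray's rim and base edges agreed with each other.
- **Bottles:** I touched none of them, and the pictures show them upright and in place. The network's readings for the two bottles it found differ from the first ones by about 5–11 mm. That is within its scatter and below the 25 mm limit.
- **Gripper:** It is open, at about 160 mm height and 280 mm from the stand, touching nothing.

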